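# Spread the brass caps and hold their jar at the front

## Robot

A 6-joint arm with a two-finger parallel gripper is mounted at the origin on the work surface. World frame = base frame: x ahead of the robot, y to its left, z up, the work surface at z = 0. Lengths are in m, angles in rad, forces in N, time in s.
With the tool pointing down it reaches from about 0.3 to 1 m from the base axis. Payload 5.1 kg.
Tool frame: the origin (TCP) lies midway between the tips of the shut fingers; the grasp point (between the pads) lies grip_depth behind it (grip_depth is the distance from the TCP to the grasp point, in m); x points along the fingers, y is the direction in which the jaws open and shut, and the axes are right-handed (so a half turn about x gives the same grasp; the last joint's range is limited). The gripper opens to 95 mm and grips with 3 to 60 N. Pads are 20 mm wide; open, the fingers measure 119 mm over their backs; the gripper's body (75 mm by 180 mm) begins 59 mm behind the grasp point.
Start: joints at [1.167, 0.124, 1.65, -0, 1.367, -0.083], TCP at [0.205, 0.617, 0.215] pointing down, gripper open.
Joint ranges: [-2.61, 2.61], [-1.02, 2.33], [0.03, 2.71], [-1.35, 4.49], [0.32, 2.68], [-2.91, 2.91]. Speed limits (rad/s): [2.57, 2.57, 3.14, 3.14, 3.14, 3.14].

## Interface

Orientations are given as a rotation vector (axis times angle).
In Python, from rig import observe, read_camera, finish_job, grip_depth gives the robot as it stands.
- The arm moves only by the tool arm_command, never from a script. Its argument "steps" is a list of rows, each an object of numbers: "tx", "ty", "tz": the shift along the tool's x, y, z in mm; "ax", "ay", "az": the turn, a rotation vector about the tool's x, y, z in degrees; "gripper": the finger opening in mm, from 0 to 95.1. In form: [{"tx": .., "ty": .., "tz": .., "ax": .., "ay": .., "az": .., "gripper": ..}, ...]. A call has exactly 8 rows; each row is the pose to reach, as a shift and turn from the pose commanded when the call began, along the tool's axes at that moment; what a row does not reach only later rows make up. A row lasts 1/8 s, in which the tool goes at most 62.5 mm and 10.7 degrees, less where a joint would pass 70% of its speed; a pose out of reach is approached as far as the arm can. A call with a gripper value outside its range is refused whole. The fingers move at their own pace and stop on an object; "force" is the grip in N (left out, the last holds). Time passes only in rows, so rows that repeat a pose let the fingers close, or fill a call up. It gives the time, the measured TCP pose, the force and the opening at its end, in the units of the state.
- observe(): the state, without advancing time (a new reading comes with each control period).
- read_camera(name): name is "scene" or "top" or "wrist"; returns a dict with "image" (384x512x3 uint8, blue, green, red), "depth" (384x512 float32, m along the optical axis (not along the pixel's ray), 0 where there is no reading), "camera_matrix" (3x3 intrinsics, pixels), "extrinsics" (4x4, takes a point from camera to world coordinates). Camera axes: x right, y down, z forward; pixel columns grow to the right and rows downward; lengths in m; the calibration is good to about 2 mm. The wrist camera is an equidistant fisheye: a pixel r from the principal point sees the ray r / f radians off the axis. A picture is of the moment at which its call begins.
- finish_job(): hands the job in, once; it reports no verdict.
The state is a dict: "t": time; "joint_positions": joint angles; "qd": joint speeds; "tau": joint torques, N m; "tcp_pos": TCP position; "tool_rot": TCP orientation; "contact_force": force on the tool from outside, world axes, zero at the start; "moment": the same for the moment, N m; "opening": finger opening in m.
Only numpy, scipy, OpenCV 4.12 (cv2) and the standard library are available. Lean on these libraries where they do the work, as an engineer would, in place of code of your own. Each camera call takes 0.05 s, during which the arm holds its last target.

## Task

Spread the heap of four brass caps in the wooden tray into one even layer on its floor, with about two centimetres clear between any two, so that they can be counted. Then turn the small-parts carousel by its handle until the caps' own jar, the one with the same brass cap fixed on its lid, stands over the steel pointer at the front, and finish while still gripping the handle to hold the turntable still there. Leave everything else where it is.

Things in the scene. Friction and masses are not known exactly. Their poses are not given: they have to be found in the camera images.
- tray: Fixed open wooden sorting tray, 250 mm (its x) by 210 mm (its y) outside, walls 40 mm high and 5 mm thick, floor 5 mm thick. Origin: centre of its underside on the table; z up. Its yaw varies by up to 0.25 rad, and it stands either left or right of the carousel.
- cap0_center (a point): Centre of loose brass blanking cap no. 0: solid round cylinder, 36 mm across, 28 mm high, about 60 g, z along its axis. At the start it stands on the tray floor in a tight triangle with two others, almost touching (centres 36.6 mm apart), with cap 3 on top of all three.
- cap1_center (a point): Centre of loose brass blanking cap no. 1: solid round cylinder, 36 mm across, 28 mm high, about 60 g, z along its axis. At the start it stands on the tray floor in a tight triangle with two others, almost touching (centres 36.6 mm apart), with cap 3 on top of all three.
- cap2_center (a point): Centre of loose brass blanking cap no. 2: solid round cylinder, 36 mm across, 28 mm high, about 60 g, z along its axis. At the start it stands on the tray floor in a tight triangle with two others, almost touching (centres 36.6 mm apart), with cap 3 on top of all three.
- cap3_center (a point): Centre of loose brass blanking cap no. 3: solid round cylinder, 36 mm across, 28 mm high, about 60 g, z along its axis. At the start it stands on top of the other three, above the middle of their triangle.
- carousel: Fixed foot of the small-parts carousel. Origin: on the table under the turning axis; z up. A flat steel pointer (8 mm high) lies on the table and sticks out along the foot's -x to 170 mm from the axis, 52 mm past the turntable's edge: that is the front. The foot's yaw varies by up to 0.5 rad from pointing at the robot's side.
- turntable (a joint): Angle of the turntable about the vertical axis through the carousel's origin, rad, growing counter-clockwise seen from above; 0 (or any full turn, 6.283) is with the marked jar exactly over the pointer. Turns freely either way for more than a full turn, with light friction (about 0.03 N m), and stays where it is left. Wooden disc, 118 mm in radius, top 30 mm above the table.
- marked_jar (a point): Centre of the top of the sample cap on the marked jar, 123 mm above the table, 85 mm from the axis. The turntable carries five fixed jars, evenly spaced, 52 mm across, lid tops 95 mm above the table. Each has a sample part fixed on its lid: bracket, nut on a stud, bolt, washer, and on the marked jar a round brass cap (36 mm across, 28 mm high) like the loose ones.
- handle (a point): Wooden handle bar fixed on the turntable's central post, turning with it: 80 mm long (its x; its -x end is on the marked jar's side), 14 mm thick (its y), 26 mm high. This point: the bar's centre, on the turning axis, 155 mm above the table. Post below it 10 mm across. Nothing near it is higher than 123 mm.
- wrench: Loose bystander: steel wrench, 180 mm long, lying between the tray and the carousel. Leave it alone.
- screwdriver: Loose bystander: screwdriver lying at the left of the table. Leave it alone.
- tub: Loose bystander: white closed jar, 60 mm across, 70 mm high, beyond the work area. Leave it alone.
- carton: Loose bystander: cardboard carton 100 x 70 x 50 mm, beyond the work area. Leave it alone.
- elbow: Loose bystander: white plastic pipe elbow, 32 mm thick, at the right of the table. Leave it alone.
- pipe: Loose bystander: short copper pipe, 24 mm thick, 120 mm long, lying beyond the work area. Leave it alone.

How it is judged:
By the outcome, as a careful person would: the job done as asked, in the order asked, and still so for the second after the job is handed in, while the arm keeps its last pose, push and grip.
It also fails if it takes over 72 s, if anything falls off the work surface, if the arm or the gripper's body presses on something with over 40 N, if the wrist force passes 120 N, or if a joint passes its speed limit or range.

## Working session

There is one attempt and no reset: what is moved stays moved. The work goes in short steps, Python scripts to look and compute and a tool call to move; the robot and the scene stay as the last step left them, time stands still between calls to the robot, and variables do not carry over. Pictures are saved under pics/ and viewed, and the job is handed in when it is done.

Besides the shell and the picture viewer there is one more tool, called as name(argument=value, ...) on one line, values as JSON. arm_command: Moves the arm, as the interface text tells. Its arguments: {"type":"object","properties":{"steps":{"type":"array","items":{"type":"object","properties":{"tx":{"type":"number"},"ty":{"type":"number"},"tz":{"type":"number"},"ax":{"type":"number"},"ay":{"type":"number"},"az":{"type":"number"},"gripper":{"type":"number"}}}},"force":{"type":"number"}},"required":["steps"]}

```bash
ls; mkdir -p pics
python3 - <<'E'
from rig import observe, read_camera, grip_depth
import cv2, numpy as np
print(observe(), grip_depth)
for n in ["scene","top"]:
    c=read_camera(n); cv2.imwrite(f"pics/{n}0.png",c["image"]); np.savez(f"{n}0.npz",**c); print(n,c["camera_matrix"],c["extrinsics"])
E
```

```text
pics
{'t': 0.0, 'joint_positions': array([ 1.16740947e+00,  1.24489358e-01,  1.65167255e+00, -2.17636331e-05,
        1.36744203e+00, -8.25915580e-02]), 'qd': array([-0.00043145, -0.00063381,  0.00022965,  0.00197647,  0.00059667,
        0.00016563]), 'tau': array([-1.79009479e-03, -4.17586613e+01, -3.59935927e+01,  7.73644564e-02,
        4.91630193e-02, -1.51375330e-04]), 'tcp_pos': array([0.20473968, 0.61625085, 0.21339807]), 'tool_rot': array([ 0.25022639,  1.55655904, -0.25331197]), 'contact_force': array([0.30203194, 0.30077665, 0.39512979]), 'moment': array([-0.02758256,  0.01380124, -0.04538374]), 'opening': 0.09505155696094172} 0.0188
scene [[453.03035411   0.         252.02296923]
 [  0.         453.03035411 187.18952441]
 [  0.           0.           1.        ]] [[ 0.5840743   0.62679642 -0.51573584  1.26195815]
 [ 0.81153134 -0.46388897  0.35528004 -0.48386179]
 [-0.01655591 -0.62604574 -0.77961056  1.12893838]
 [ 0.          0.          0.          1.        ]]
top [[439.73320743   0.         246.3510247 ]
 [  0.         439.73320743 186.67053387]
 [  0.           0.           1.        ]] [[-0.02615891 -0.99496838  0.0967142   0.42901142]
 [-0.99957038  0.02475453 -0.01569264  0.00525785]
 [ 0.01321957 -0.09708315 -0.99518848  1.62503508]
 [ 0.          0.          0.          1.        ]]
```

View pics/scene0.png

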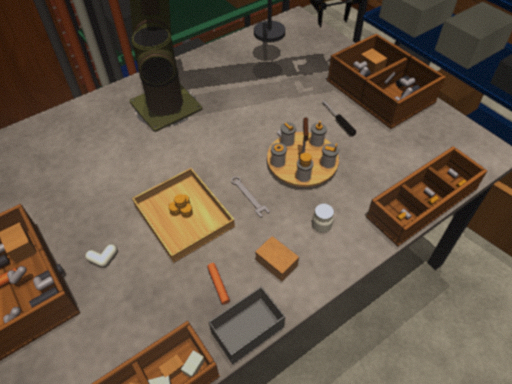

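View pics/top0.png

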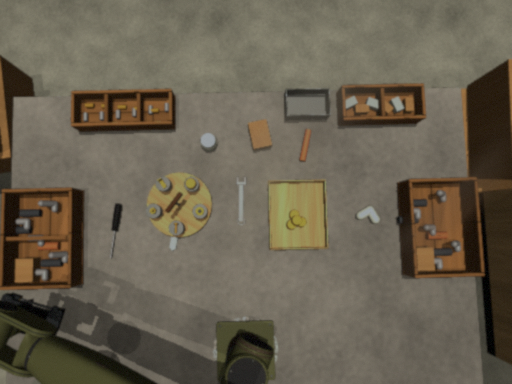

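The tray is at about (297,215) in the top view, with the caps heap at (295,218). The carousel is at (180,205) with the pointer tip at (173,243), and the brass-capped jar is probably at (190,183).

```bash
cat > h.py <<'E'
import numpy as np, cv2
def cloud(c):
    K=c["camera_matrix"];d=c["depth"];v,u=np.mgrid[:d.shape[0],:d.shape[1]]
    P=np.stack([(u-K[0,2])/K[0,0]*d,(v-K[1,2])/K[1,1]*d,d],-1)
    E=c["extrinsics"];return P@E[:3,:3].T+E[:3,3]
def proj(c,p):
    E=np.linalg.inv(c["extrinsics"]);q=E[:3,:3]@np.asarray(p)+E[:3,3];K=c["camera_matrix"]
    return K[0,0]*q[0]/q[2]+K[0,2],K[1,1]*q[1]/q[2]+K[1,2]
E
python3 - <<'E'
import numpy as np,cv2
from h import *
t=np.load("top0.npz");s=np.load("scene0.npz")
for c,n in((t,"top"),(s,"scene")):
    P=cloud(c);z=P[...,2];ok=c["depth"]>0
    for name,u,v in {"top":[("tub",208,141),("heap",296,214),("table",340,240)],"scene":[("table",130,260),("heap",182,198)]}[n]:
        print(n,name,P[v,u])
    # caps layers
    m=ok&(P[...,0]>.2)&(P[...,0]<.65)&(P[...,1]<0)&(P[...,1]>-.35)
    for lo,hi in((.027,.038),(.055,.068)):
        mm=m&(z>lo)&(z<hi);
        if lo>.05: print(n,"cap3",mm.sum(),P[mm].mean(0),P[mm].min(0),P[mm].max(0))
    w=m&(z>.036)&(z<.043); r=cv2.minAreaRect(P[w][:,:2].astype(np.float32)*1000);print("walltop",r,w.sum())
    h=ok&(P[...,0]>.2)&(P[...,0]<.7)&(P[...,1]<.5)&(P[...,1]>.05)
    mm=h&(z>.145)&(z<.165);r=cv2.minAreaRect(P[mm][:,:2].astype(np.float32)*1000);print("handle",mm.sum(),P[mm].mean(0),r)
    mm=h&(z>.117)&(z<.128);print("markcap",mm.sum(),np.median(P[mm],0),P[mm].min(0),P[mm].max(0))
    mm=h&(z>.025)&(z<.034);print("disc",mm.sum(),cv2.minEnclosingCircle(P[mm][:,:2].astype(np.float32)*1000))
c=cv2.resize(t["image"][160:260,130:340],None,fx=3.8,fy=3.8,interpolation=cv2.INTER_CUBIC);cv2.imwrite("pics/tc.png",c)
c=cv2.resize(s["image"][110:270,125:350],None,fx=3.5,fy=3.5,interpolation=cv2.INTER_CUBIC);cv2.imwrite("pics/sc.png",c)
E
```

```text
top tub [0.74884069 0.11418962 0.06604676]
top heap [ 0.47991812 -0.19728388  0.0308087 ]
top table [ 0.38109872 -0.3608074  -0.00456422]
top cap3 74 [ 0.4593354  -0.19489714  0.06165431] [ 0.44328428 -0.21044572  0.05561165] [ 0.47547725 -0.17767099  0.06790079]
walltop ((480.48822021484375, -202.74652099609375), (210.3886260986328, 249.89035034179688), 89.7490005493164) 291
handle 37 [0.52630291 0.22215613 0.15924465] ((527.903076171875, 224.4746856689453), (14.382362365722656, 76.7098159790039), 53.01722717285156)
markcap 86 [0.59566122 0.17467852 0.12258322] [0.49973434 0.15728291 0.11705986] [0.61254824 0.30819104 0.127397  ]
disc 1776 ((494.82403564453125, 292.2794494628906), 191.90789794921875)
scene table [ 0.52340989 -0.40367337 -0.00119922]
scene heap [ 0.46575886 -0.18915419  0.0620655 ]
scene cap3 91 [ 0.4629564  -0.19535893  0.05974063] [ 0.4443644  -0.21228169  0.05500229] [ 0.48044418 -0.17827047  0.06505852]
walltop ((482.27862548828125, -202.60140991210938), (210.162109375, 253.0470428466797), 89.67440032958984) 428
handle 50 [0.53998212 0.217036   0.15946304] ((532.1119995117188, 224.593017578125), (14.177164077758789, 83.68062591552734), 51.8541145324707)
markcap 93 [0.59670196 0.17453599 0.12121324] [0.50517002 0.15625716 0.11731097] [0.61789824 0.3118456  0.12760718]
disc 1498 ((508.9114074707031, 286.7142028808594), 182.04212951660156)
```

View pics/tc.png

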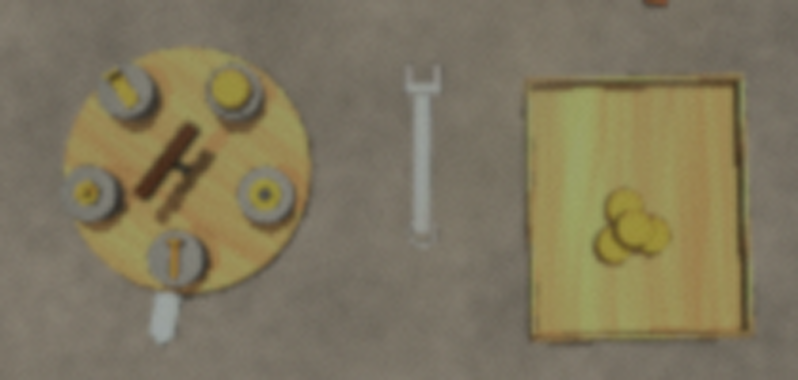

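View pics/sc.png

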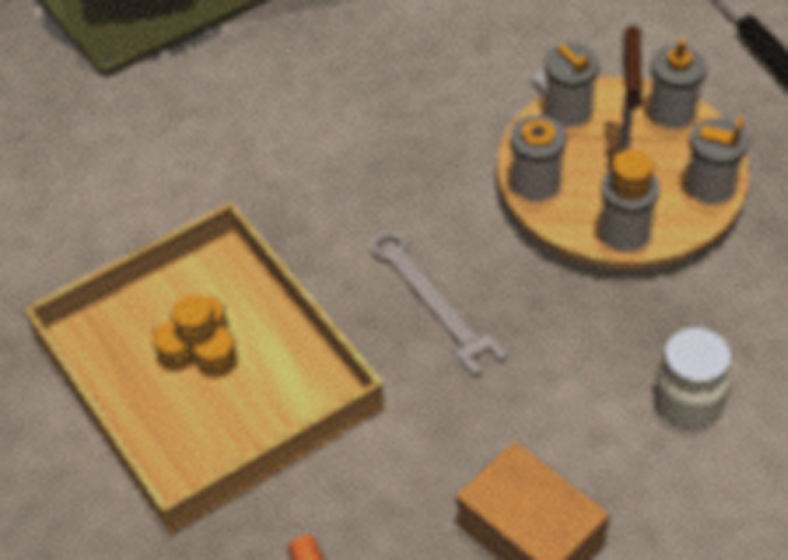

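```bash
cat >> h.py <<'E'
from scipy.spatial.transform import Rotation as Ro
def Rdown(psi):
    c,s=np.cos(psi),np.sin(psi);return np.array([[0,c,s],[0,s,-c],[-1,0,0]],float)
def rel(pos,psi,o=None):
    if o is None:
        from rig import observe;o=observe()
    R0=Ro.from_rotvec(o["tool_rot"]).as_matrix()
    d=R0.T@(np.asarray(pos)-o["tcp_pos"])*1000
    r=Ro.from_matrix(R0.T@Rdown(psi)).as_rotvec(degrees=True)
    print("cur",o["tcp_pos"].round(4),"psi",np.degrees(np.arctan2(R0[1,1],R0[0,1])).round(2),"tilt",R0[:,0].round(4),"q1,q6",o["joint_positions"][[0,5]].round(3),"t",o["t"])
    print("t",d.round(1),"a",r.round(2))
    return d,r
E
python3 - <<'E'
from h import *
from rig import read_camera
c=read_camera("wrist");cv2.imwrite("pics/w0.png",c["image"]);np.savez("w0.npz",**c);print(c["camera_matrix"],c["extrinsics"])
rel([.46,-.195,.2],np.radians(0))
t=np.load("top0.npz");s=np.load("scene0.npz")
for c,n in((t,"top"),(s,"scene")):
    P=cloud(c);z=P[...,2];ok=c["depth"]>0
    m=ok&(abs(P[...,0]-.46)<.06)&(abs(P[...,1]+.195)<.06)
    mm=m&(z>.024)&(z<.04)
    for k in np.argwhere(mm): pass
    img=np.zeros((120,120),np.uint8)
    Q=P[mm];print(n,len(Q),Q.mean(0))
    _,l,cen=cv2.kmeans(Q[:,:2].astype(np.float32)*1000,3,None,(3,50,.1),10,cv2.KMEANS_PP_CENTERS);print(cen,np.bincount(l.ravel()))
    # pointer: gray, low z
    d=P[...,:2]-[.53,.2245];r=np.hypot(d[...,0],d[...,1]);a=np.degrees(np.arctan2(d[...,1],d[...,0]))
    hsv=cv2.cvtColor(c["image"],cv2.COLOR_BGR2HSV)
    mp=ok&(r>.122)&(r<.18)&(hsv[...,2]>140)
    print("pointer",mp.sum(),np.median(a[mp]),np.c_[r[mp],a[mp]%360][:40:3].round(3).tolist())
    mc=ok&(z>.115)&(z<.13)&(np.hypot(P[...,0]-.597,P[...,1]-.1745)<.022);print("mark",P[mc].mean(0),np.degrees(np.arctan2(*(P[mc].mean(0)[:2]-[.53,.2245])[::-1])))
    # disc circle fit
    md=ok&(z>.022)&(z<.036)&(r<.13); print("disc",cv2.minEnclosingCircle(P[md][:,:2].astype(np.float32)*1000))
E
```

```text
[[297.31863964   0.         254.70436021]
 [  0.         297.31863964 190.93997485]
 [  0.           0.           1.        ]] [[ 3.15669672e-01  9.07893327e-01  2.75830318e-01  1.26222562e-01]
 [ 9.48868836e-01 -3.01802269e-01 -9.25382238e-02  6.42813382e-01]
 [-7.68620163e-04  2.90938304e-01 -9.56741508e-01  3.83919665e-01]
 [ 0.00000000e+00  0.00000000e+00  0.00000000e+00  1.00000000e+00]]
cur [0.2048 0.6164 0.2137] psi 71.62 tilt [-6.0e-04 -1.5e-03 -1.0e+00] q1,q6 [ 1.167 -0.083] t 0.15
t [  14.7 -689.5  498. ] a [7.162e+01 5.000e-02 8.000e-02]
top 150 [ 0.45916513 -0.19388352  0.03329187]
[[ 450.83078 -220.35284]
 [ 484.27057 -188.938  ]
 [ 443.16107 -176.72269]] [45 50 55]
pointer 70 168.68229436357547 [[0.125, 165.8], [0.13, 164.323], [0.128, 169.097], [0.132, 166.99], [0.13, 171.491], [0.136, 166.611], [0.134, 171.31], [0.14, 165.791], [0.138, 170.747], [0.144, 164.583], [0.143, 168.428], [0.141, 173.493], [0.146, 167.688], [0.145, 172.098]]
mark [0.59415271 0.173018   0.12295357] -38.74674665971368
disc ((527.0546264648438, 225.60594177246094), 117.85315704345703)
scene 184 [ 0.47110446 -0.1997546   0.03128549]
[[ 486.62137 -191.3532 ]
 [ 457.49966 -219.34259]
 [ 451.89673 -167.66904]] [90 73 21]
pointer 1565 -78.3573818271153 [[0.175, 147.214], [0.169, 146.249], [0.17, 142.579], [0.177, 130.901], [0.171, 143.637], [0.176, 131.877], [0.163, 146.341], [0.163, 142.629], [0.179, 172.488], [0.176, 168.991], [0.16, 145.149], [0.158, 141.392], [0.175, 173.197], [0.17, 169.966]]
mark [0.59751741 0.17273083 0.12112517] -37.47929287463103
disc ((531.153564453125, 224.82421875), 119.95143127441406)
```

View pics/w0.png

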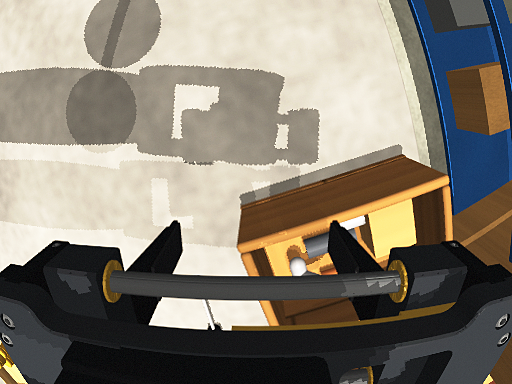

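The wrist view shows the start region: empty table, fingers at (180,235) and (335,235). I'm moving over the heap to look closer.

arm_command(steps=[{"tx": 2, "ty": -46, "tz": 33, "ax": 6, "gripper": 70}, {"tx": 3, "ty": -92, "tz": 66, "ax": 12, "gripper": 70}, {"tx": 5, "ty": -138, "tz": 100, "ax": 18, "gripper": 70}, {"tx": 7, "ty": -184, "tz": 133, "ax": 24, "gripper": 70}, {"tx": 8, "ty": -230, "tz": 166, "ax": 30, "gripper": 70}, {"tx": 10, "ty": -276, "tz": 199, "ax": 36, "gripper": 70}, {"tx": 12, "ty": -322, "tz": 232, "ax": 42, "gripper": 70}, {"tx": 13, "ty": -368, "tz": 266, "ax": 48, "gripper": 70}])

```text
invalid input
```

```bash
python3 -c "
from h import *
rel([.46,-.195,.16],np.radians(-17.5))"
```

```text
cur [0.2048 0.6164 0.2137] psi 71.62 tilt [-6.0e-04 -1.5e-03 -1.0e+00] q1,q6 [ 1.167 -0.083] t 0.15
t [  54.7 -689.4  498. ] a [8.912e+01 7.000e-02 8.000e-02]
```

arm_command(steps=[{"tx": 2, "ty": -46, "tz": 33, "ax": 6, "ay": 0, "az": 0, "gripper": 70}, {"tx": 3, "ty": -92, "tz": 66, "ax": 12, "ay": 0, "az": 0, "gripper": 70}, {"tx": 5, "ty": -138, "tz": 100, "ax": 18, "ay": 0, "az": 0, "gripper": 70}, {"tx": 7, "ty": -184, "tz": 133, "ax": 24, "ay": 0, "az": 0, "gripper": 70}, {"tx": 8, "ty": -230, "tz": 166, "ax": 30, "ay": 0, "az": 0, "gripper": 70}, {"tx": 10, "ty": -276, "tz": 199, "ax": 36, "ay": 0, "az": 0, "gripper": 70}, {"tx": 12, "ty": -322, "tz": 232, "ax": 42, "ay": 0, "az": 0, "gripper": 70}, {"tx": 13, "ty": -368, "tz": 266, "ax": 48, "ay": 0, "az": 0, "gripper": 70}])

```text
t: 1.15
tcp_pos: [0.3413, 0.182, 0.2014]
tool_rot: [0.903, 1.375, -0.902]
contact_force: [1.8, 0.1, 0.3]
opening: 0.0699
```

```bash
python3 -c "
from h import *
rel([.46,-.195,.16],np.radians(-17.5))"
```

```text
cur [0.3413 0.182  0.2014] psi 23.46 tilt [ 5.e-04  0.e+00 -1.e+00] q1,q6 [ 0.351 -0.058] t 1.15
t [ 41.5 -41.2 393.1] a [ 4.096e+01  0.000e+00 -3.000e-02]
```

arm_command(steps=[{"tx": 4, "ty": -6, "tz": 56, "ax": 6, "ay": 0, "az": 0, "gripper": 70}, {"tx": 8, "ty": -12, "tz": 112, "ax": 12, "ay": 0, "az": 0, "gripper": 70}, {"tx": 13, "ty": -18, "tz": 168, "ax": 18, "ay": 0, "az": 0, "gripper": 70}, {"tx": 18, "ty": -24, "tz": 224, "ax": 24, "ay": 0, "az": 0, "gripper": 70}, {"tx": 23, "ty": -30, "tz": 280, "ax": 30, "ay": 0, "az": 0, "gripper": 70}, {"tx": 27, "ty": -36, "tz": 336, "ax": 36, "ay": 0, "az": 0, "gripper": 70}, {"tx": 31, "ty": -41, "tz": 393, "ax": 41, "ay": 0, "az": 0, "gripper": 70}, {"tx": 31, "ty": -41, "tz": 393, "ax": 41, "ay": 0, "az": 0, "gripper": 70}])

```text
t: 2.15
tcp_pos: [0.4613, -0.1956, 0.1697]
tool_rot: [1.432, 1.049, -1.434]
contact_force: [0.2, 0.6, 0.4]
opening: 0.0703
```

Run:
```python
from h import *
from rig import read_camera
rel([.46,-.195,.04],np.radians(-17.5))
c=read_camera("wrist");cv2.imwrite("pics/w1.png",c["image"]);np.savez("w1.npz",**c)
```

```text
cur [ 0.4613 -0.1956  0.1697] psi -17.65 tilt [-1.8e-03  6.0e-04 -1.0e+00] q1,q6 [-0.508 -0.2  ] t 2.15
t [129.7  -1.1  -0.2] a [-0.15 -0.    0.11]
```

View pics/w1.png

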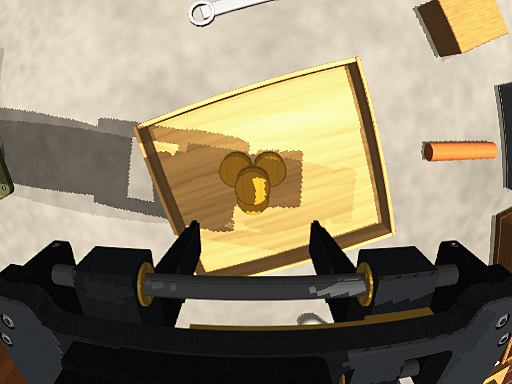

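```bash
cat >> h.py <<'E'
def rays(c):
    K=c["camera_matrix"];v,u=np.mgrid[:384,:512];x=(u-K[0,2])/K[0,0];y=(v-K[1,2])/K[1,1]
    th=np.hypot(x,y);k=np.where(th>1e-6,np.sin(th)/np.maximum(th,1e-9),1)
    return np.stack([x*k,y*k,np.cos(th)],-1)
def fcloud(c):
    r=rays(c);P=r/np.maximum(r[...,2:],.05)*c["depth"][...,None];E=c["extrinsics"];return P@E[:3,:3].T+E[:3,3]
def wproj(c,p):
    E=np.linalg.inv(c["extrinsics"]);q=E[:3,:3]@np.asarray(p)+E[:3,3];K=c["camera_matrix"]
    th=np.arctan2(np.hypot(q[0],q[1]),q[2]);ph=np.arctan2(q[1],q[0]);return K[0,0]*th*np.cos(ph)+K[0,2],K[1,1]*th*np.sin(ph)+K[1,2]
E
python3 - <<'E'
from h import *
c=np.load("w1.npz");P=fcloud(c);z=P[...,2];ok=(c["depth"]>0)
print(P[100,300],P[190,253],P[168,235],P[168,270])
m=ok&(abs(P[...,0]-.46)<.05)&(abs(P[...,1]+.195)<.05)
m3=m&(z>.056)&(z<.066);Q=P[m3];print("cap3",m3.sum(),Q.mean(0),cv2.minEnclosingCircle(Q[:,:2].astype(np.float32)*1000),cv2.fitEllipse(cv2.convexHull(Q[:,:2].astype(np.float32)*1000)))
m2=m&(z>.028)&(z<.037);Q=P[m2];print(m2.sum())
# fit triangle of 3 discs: centre & phase, edges: maximize inside with disc radius 18
from scipy.optimize import minimize
q=Q[:,:2]
def f(p):
    a=p[2]+np.array([0,2,4])*np.pi/3;C=p[:2]+.02113*np.c_[np.cos(a),np.sin(a)]
    d=np.hypot(*(q[:,None]-C[None]).transpose(2,0,1)).min(1)-.018
    return (np.maximum(d,0)**2).sum()*1e6
best=min((minimize(f,[.46,-.195,a],method="Nelder-Mead") for a in np.radians([-40,-10,12,30,60])),key=lambda r:r.fun);print(best.x,np.degrees(best.x[2]),best.fun)
a=best.x[2]+np.array([0,2,4])*np.pi/3;print(best.x[:2]+.02113*np.c_[np.cos(a),np.sin(a)])
im=c["image"].copy()
for p in [*(best.x[:2]+.02113*np.c_[np.cos(a),np.sin(a)])]:
    for t in np.linspace(0,6.28,40):
        u,v=wproj(c,[p[0]+.018*np.cos(t),p[1]+.018*np.sin(t),.033]);cv2.circle(im,(int(round(u)),int(round(v))),0,(0,0,255),-1)
m=cv2.minEnclosingCircle(P[m3][:,:2].astype(np.float32))[0]
for t in np.linspace(0,6.28,60):
        u,v=wproj(c,[m[0]+.018*np.cos(t),m[1]+.018*np.sin(t),.061]);cv2.circle(im,(int(round(u)),int(round(v))),0,(255,0,255),-1)
cv2.imwrite("pics/w1o.png",cv2.resize(im[130:240,190:320],None,fx=5,fy=5,interpolation=cv2.INTER_NEAREST))
w=ok&(z>.037)&(z<.043)&(P[...,0]>.3)&(P[...,0]<.65)&(P[...,1]<-.05)&(P[...,1]>-.35);print(cv2.minAreaRect(P[w][:,:2].astype(np.float32)*1000))
E
```

```text
[ 0.5353933  -0.12753803  0.00443915] [ 0.45875846 -0.19590854  0.06068892] [ 0.44534201 -0.17474261  0.03342294] [ 0.48057384 -0.18602561  0.03314616]
cap3 994 [ 0.4586969  -0.19254252  0.06086562] ((458.5968322753906, -193.4042510986328), 17.930042266845703) ((458.4676818847656, -193.25897216796875), (35.31923294067383, 35.44746017456055), 167.3659210205078)
1482
[ 0.45818878 -0.19399738  0.22424649] 12.848377430839674 0.0
[[ 0.47878972 -0.18929867]
 [ 0.4438191  -0.1785058 ]
 [ 0.45195751 -0.21418768]]
((479.4421691894531, -201.44143676757812), (210.709228515625, 250.7273712158203), 89.57647705078125)
```

View pics/w1o.png

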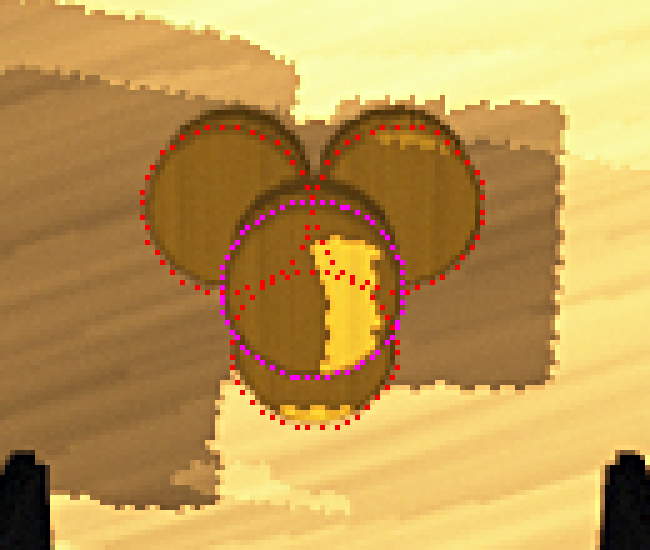

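The overlay matches: red and magenta circles sit on the cap rims (cap 3 at full-frame (253,187)). Going down to grip cap 3.

arm_command(steps=[{"tx": 40, "ty": -3.4, "tz": -1.3, "ax": 0, "ay": 0, "az": 0, "gripper": 60}, {"tx": 80, "ty": -3.4, "tz": -1.3, "ax": 0, "ay": 0, "az": 0, "gripper": 60}, {"tx": 115, "ty": -3.4, "tz": -1.3, "ax": 0, "ay": 0, "az": 0, "gripper": 60}, {"tx": 131, "ty": -3.4, "tz": -1.3, "ax": 0, "ay": 0, "az": 0, "gripper": 60}, {"tx": 131, "ty": -3.4, "tz": -1.3, "ax": 0, "ay": 0, "az": 0, "gripper": 42}, {"tx": 131, "ty": -3.4, "tz": -1.3, "ax": 0, "ay": 0, "az": 0, "gripper": 30}, {"tx": 131, "ty": -3.4, "tz": -1.3, "ax": 0, "ay": 0, "az": 0, "gripper": 30}, {"tx": 131, "ty": -3.4, "tz": -1.3, "ax": 0, "ay": 0, "az": 0, "gripper": 30}], force=15)

```text
t: 3.2
tcp_pos: [0.4597, -0.1911, 0.0414]
tool_rot: [1.43, 1.047, -1.427]
contact_force: [0.2, 0.4, 4.5]
opening: 0.0357
```

Run:
```python
from h import *
# square: A corner
rel([.4788+.060,-.1893-.060,.0385-.028],np.radians(-17.5))
```

```text
cur [ 0.4597 -0.1911  0.0414] psi -17.38 tilt [ 0.0027 -0.0012 -1.    ] q1,q6 [-0.502 -0.199] t 3.2
t [31.2 92.8 31.9] a [ 0.12  0.02 -0.17]
```

arm_command(steps=[{"tx": -25, "ty": 0, "tz": 0, "ax": 0, "ay": 0, "az": 0, "gripper": 30}, {"tx": -45, "ty": 10, "tz": 3.5, "ax": 0, "ay": 0, "az": 0, "gripper": 30}, {"tx": -45, "ty": 45, "tz": 15, "ax": 0, "ay": 0, "az": 0, "gripper": 30}, {"tx": -35, "ty": 80, "tz": 27, "ax": 0, "ay": 0, "az": 0, "gripper": 30}, {"tx": -10, "ty": 90.3, "tz": 30.6, "ax": 0, "ay": 0, "az": 0, "gripper": 30}, {"tx": 14, "ty": 90.3, "tz": 30.6, "ax": 0, "ay": 0, "az": 0, "gripper": 30}, {"tx": 24, "ty": 90.3, "tz": 30.6, "ax": 0, "ay": 0, "az": 0, "gripper": 30}, {"tx": 24, "ty": 90.3, "tz": 30.6, "ax": 0, "ay": 0, "az": 0, "gripper": 30}])

```text
t: 4.2
tcp_pos: [0.5351, -0.2465, 0.0153]
tool_rot: [1.429, 1.051, -1.43]
contact_force: [0.2, 0.4, -0.0]
opening: 0.0354
```

Run:
```python
from h import *
from rig import observe
o=observe();print(o["opening"],o["contact_force"])
rel([.5368,-.2473,.0134],np.radians(-17.5),o)
```

```text
0.0353954390965637 [ 0.20285552  0.35821009 -0.04624293]
cur [ 0.5351 -0.2465  0.0153] psi -17.38 tilt [-9.e-04  5.e-04 -1.e+00] q1,q6 [-0.523 -0.219] t 4.2
t [1.9 1.9 0.2] a [ 0.12 -0.01  0.06]
```

arm_command(steps=[{"tx": 2, "ty": 1, "tz": 0, "ax": 0, "ay": 0, "az": 0, "gripper": 30}, {"tx": 2, "ty": 1, "tz": 0, "ax": 0, "ay": 0, "az": 0, "gripper": 44}, {"tx": 1, "ty": 1, "tz": 0, "ax": 0, "ay": 0, "az": 0, "gripper": 48}, {"tx": -15, "ty": 1, "tz": 0, "ax": 0, "ay": 0, "az": 0, "gripper": 48}, {"tx": -50, "ty": 1, "tz": 0, "ax": 0, "ay": 0, "az": 0, "gripper": 48}, {"tx": -90, "ty": -30, "tz": -2, "ax": 0, "ay": 0, "az": 0, "gripper": 55}, {"tx": -110, "ty": -75, "tz": -5, "ax": 0, "ay": 0, "az": 0, "gripper": 55}, {"tx": -110, "ty": -89, "tz": -6, "ax": 0, "ay": 0, "az": 0, "gripper": 55}])

```text
t: 5.2
tcp_pos: [0.4524, -0.2146, 0.1288]
tool_rot: [1.43, 1.045, -1.426]
contact_force: [0.6, -0.3, -0.1]
opening: 0.0553
```

```bash
cat >> h.py <<'E'
def fitcaps(c,guess,name,zt=.033):
    from scipy.optimize import minimize
    P=fcloud(c);z=P[...,2];ok=c["depth"]>0;im=c["image"].copy();out=[]
    m=ok&(abs(z-zt)<.004);q=P[m][:,:2];l=[]
    G=np.array(guess,float)
    for it in range(4):
        d=np.hypot(*(q[:,None]-G[None]).transpose(2,0,1));l=d.argmin(1);ds=d.min(1)
        for i in range(len(G)):
            k=q[(l==i)&(ds<.027)].astype(np.float32)
            if len(k)>30:(a,b),r=cv2.minEnclosingCircle(k*1000);G[i]=a/1000,b/1000;
            else:r=0
            if it==3:print(name,i,G[i].round(4),"r",round(r,1),len(k))
    for p in G:
        for t in np.linspace(0,6.28,60):
            u,v=wproj(c,[p[0]+.018*np.cos(t),p[1]+.018*np.sin(t),zt]);cv2.circle(im,(int(round(u)),int(round(v))),0,(0,0,255),-1)
    cv2.imwrite(f"pics/{name}.png",im);return G
E
python3 - <<'E'
from h import *
from rig import read_camera
rel([.4520,-.2142,.010],np.radians(-17.15))
c=read_camera("wrist");fitcaps(c,[[.4788,-.1893],[.4438,-.1785],[.4520,-.2142],[.5368,-.2473]],"w2")
E
```

```text
cur [ 0.4524 -0.2146  0.1288] psi -17.39 tilt [ 0.0048 -0.003  -1.    ] q1,q6 [-0.55  -0.247] t 5.2
t [118.8  -1.1  -0.5] a [-0.24  0.08 -0.31]
w2 0 [ 0.4791 -0.1892] r 18.0 1151
w2 1 [ 0.4437 -0.1784] r 18.1 1134
w2 2 [ 0.4521 -0.2137] r 18.0 1076
w2 3 [ 0.535  -0.2506] r 18.5 923
```

View pics/w2.png

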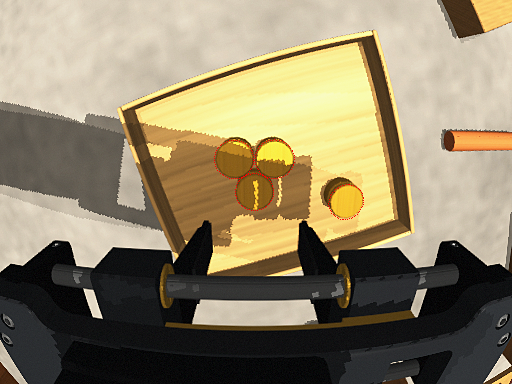

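Four round caps show at (233,157), (275,157), (253,190) and (345,200). The lower three haven't moved. Gripping C at (253,190).

arm_command(steps=[{"tx": 45, "ty": -0.5, "tz": -0.8, "ax": 0, "ay": 0, "az": 0, "gripper": 52}, {"tx": 85, "ty": -0.5, "tz": -0.8, "ax": 0, "ay": 0, "az": 0, "gripper": 52}, {"tx": 106, "ty": -0.5, "tz": -0.8, "ax": 0, "ay": 0, "az": 0, "gripper": 52}, {"tx": 114, "ty": -0.5, "tz": -0.8, "ax": 0, "ay": 0, "az": 0, "gripper": 52}, {"tx": 114, "ty": -0.5, "tz": -0.8, "ax": 0, "ay": 0, "az": 0, "gripper": 42}, {"tx": 114, "ty": -0.5, "tz": -0.8, "ax": 0, "ay": 0, "az": 0, "gripper": 30}, {"tx": 114, "ty": -0.5, "tz": -0.8, "ax": 0, "ay": 0, "az": 0, "gripper": 30}, {"tx": 114, "ty": -0.5, "tz": -0.8, "ax": 0, "ay": 0, "az": 0, "gripper": 30}])

```text
t: 6.25
tcp_pos: [0.453, -0.214, 0.0128]
tool_rot: [1.429, 1.048, -1.428]
contact_force: [1.0, -0.2, 2.8]
opening: 0.0357
```

Run:
```python
from h import *
from rig import observe
o=observe();print(o["opening"],o["contact_force"])
rel([.4780,-.2495,o["tcp_pos"][2]],np.radians(-45),o)
```

```text
0.03567716315223758 [ 0.97725908 -0.20514752  2.83617212]
cur [ 0.453  -0.214   0.0128] psi -17.38 tilt [ 0.0021 -0.0012 -1.    ] q1,q6 [-0.549 -0.245] t 6.25
t [ 0.1 34.5 26.4] a [27.62 -0.   -0.14]
```

arm_command(steps=[{"tx": -25, "ty": 0, "tz": 0, "ax": 0, "ay": 0, "az": 0, "gripper": 30}, {"tx": -42, "ty": 8, "tz": 6, "ax": 9, "ay": 0, "az": 0, "gripper": 30}, {"tx": -42, "ty": 22, "tz": 16, "ax": 18, "ay": 0, "az": 0, "gripper": 30}, {"tx": -25, "ty": 34, "tz": 25.4, "ax": 27.5, "ay": 0, "az": 0, "gripper": 30}, {"tx": -8, "ty": 34, "tz": 25.4, "ax": 27.5, "ay": 0, "az": 0, "gripper": 30}, {"tx": -1, "ty": 34, "tz": 25.4, "ax": 27.5, "ay": 0, "az": 0, "gripper": 30}, {"tx": 0, "ty": 34, "tz": 25.4, "ax": 27.5, "ay": 0, "az": 0, "gripper": 30}, {"tx": 0, "ty": 34, "tz": 25.4, "ax": 27.5, "ay": 0, "az": 0, "gripper": 30}])

```text
t: 7.25
tcp_pos: [0.4763, -0.2472, 0.0116]
tool_rot: [1.757, 0.733, -1.758]
contact_force: [-1.3, 0.8, 1.7]
opening: 0.0354
```

Run:
```python
from h import *
from rig import observe
o=observe();print(o["opening"],o["contact_force"])
rel([.4437,-.1784,.125],np.radians(42.85),o)
```

```text
0.03544352261452574 [-1.30376772  0.81395319  1.67629777]
cur [ 0.4763 -0.2472  0.0116] psi -44.76 tilt [-1.1e-03  7.0e-04 -1.0e+00] q1,q6 [-0.579  0.202] t 7.25
t [-113.3  -71.8  -25.8] a [-8.761e+01 -5.000e-02  7.000e-02]
```

arm_command(steps=[{"tx": 0, "ty": 0, "tz": 0, "ax": 0, "ay": 0, "az": 0, "gripper": 44}, {"tx": 0, "ty": 0, "tz": 0, "ax": 0, "ay": 0, "az": 0, "gripper": 48}, {"tx": -15, "ty": 0, "tz": 0, "ax": 0, "ay": 0, "az": 0, "gripper": 48}, {"tx": -55, "ty": 0, "tz": 0, "ax": 0, "ay": 0, "az": 0, "gripper": 48}, {"tx": -90, "ty": -20, "tz": -6, "ax": 9, "ay": 0, "az": 0, "gripper": 55}, {"tx": -110, "ty": -50, "tz": -18, "ax": 18, "ay": 0, "az": 0, "gripper": 55}, {"tx": -110, "ty": -72, "tz": -25.8, "ax": 27, "ay": 0, "az": 0, "gripper": 55}, {"tx": -110, "ty": -72, "tz": -25.8, "ax": 35, "ay": 0, "az": 0, "gripper": 55}])

```text
t: 8.25
tcp_pos: [0.444, -0.1778, 0.1232]
tool_rot: [2.132, 0.184, -2.128]
contact_force: [-0.4, 0.0, 0.9]
opening: 0.0549
```

Run:
```python
from h import *
from rig import read_camera
c=read_camera("wrist");G=fitcaps(c,[[.479,-.1892],[.4437,-.1784],[.4780,-.2485],[.535,-.2506]],"w3")
rel([*G[1],.012],np.radians(-80))
```

```text
w3 0 [ 0.4791 -0.1893] r 18.1 1204
w3 1 [ 0.4441 -0.1769] r 18.1 1116
w3 2 [ 0.4756 -0.2472] r 18.3 1074
w3 3 [ 0.5357 -0.2501] r 18.3 1130
cur [ 0.4443 -0.1783  0.1231] psi -80.24 tilt [ 0.0021 -0.0011 -1.    ] q1,q6 [-0.494  0.907] t 8.3
t [111.1  -1.6   0.2] a [-0.24 -0.11 -0.08]
```

View pics/w3.png

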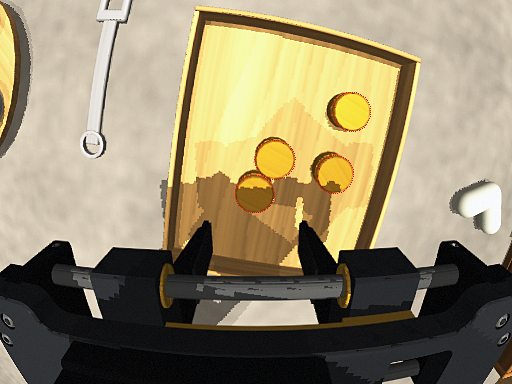

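Caps at (275,158) A, (255,192) B, (332,172) C and (350,112) cap 3. Gripping B.

arm_command(steps=[{"tx": 45, "ty": -1.5, "tz": 0, "ax": 0, "ay": 0, "az": 0, "gripper": 52}, {"tx": 85, "ty": -1.5, "tz": 0, "ax": 0, "ay": 0, "az": 0, "gripper": 52}, {"tx": 104, "ty": -1.5, "tz": 0, "ax": 0, "ay": 0, "az": 0, "gripper": 52}, {"tx": 110, "ty": -1.5, "tz": 0, "ax": 0, "ay": 0, "az": 0, "gripper": 50}, {"tx": 110, "ty": -1.5, "tz": 0, "ax": 0, "ay": 0, "az": 0, "gripper": 42}, {"tx": 110, "ty": -1.5, "tz": 0, "ax": 0, "ay": 0, "az": 0, "gripper": 30}, {"tx": 110, "ty": -1.5, "tz": 0, "ax": 0, "ay": 0, "az": 0, "gripper": 30}, {"tx": 110, "ty": -1.5, "tz": 0, "ax": 0, "ay": 0, "az": 0, "gripper": 30}])

```text
t: 9.3
tcp_pos: [0.4449, -0.1779, 0.0131]
tool_rot: [2.131, 0.187, -2.126]
contact_force: [-0.7, -0.7, 5.8]
opening: 0.0358
```

Run:
```python
from h import *
from rig import observe
o=observe();print(o["opening"],o["contact_force"])
rel([.5370,-.1905,o["tcp_pos"][2]],np.radians(-45),o)
```

```text
0.03575145512943993 [-0.67769707 -0.70581183  5.79309765]
cur [ 0.4449 -0.1779  0.0131] psi -79.87 tilt [ 0.0023 -0.0013 -1.    ] q1,q6 [-0.492  0.902] t 9.3
t [  0.2  28.6 -88.4] a [-34.87  -0.08  -0.13]
```

arm_command(steps=[{"tx": -35, "ty": 0, "tz": 0, "ax": 0, "ay": 0, "az": 0, "gripper": 30}, {"tx": -60, "ty": 2, "tz": -6, "ax": 0, "ay": 0, "az": 0, "gripper": 30}, {"tx": -60, "ty": 12, "tz": -35, "ax": -9, "ay": 0, "az": 0, "gripper": 30}, {"tx": -60, "ty": 24, "tz": -70, "ax": -18, "ay": 0, "az": 0, "gripper": 30}, {"tx": -45, "ty": 28.6, "tz": -88.4, "ax": -27, "ay": 0, "az": 0, "gripper": 30}, {"tx": -20, "ty": 28.6, "tz": -88.4, "ax": -35, "ay": 0, "az": 0, "gripper": 30}, {"tx": -3, "ty": 28.6, "tz": -88.4, "ax": -35, "ay": 0, "az": 0, "gripper": 30}, {"tx": -1, "ty": 28.6, "tz": -88.4, "ax": -35, "ay": 0, "az": 0, "gripper": 30}])

```text
t: 10.3
tcp_pos: [0.5352, -0.1896, 0.0117]
tool_rot: [1.759, 0.731, -1.762]
contact_force: [-0.5, -0.2, 0.3]
opening: 0.0357
```

Run:
```python
from h import *
from rig import observe
o=observe();print(o["opening"],o["contact_force"])
rel([.5370,-.1905,.0131],np.radians(-45),o)
rel([.529,.13,.24],np.radians(52),o)
```

```text
0.03566168057354053 [-0.53206549 -0.15131574  0.2739006 ]
cur [ 0.5352 -0.1896  0.0117] psi -45.0 tilt [-1.7e-03  8.0e-04 -1.0e+00] q1,q6 [-0.435  0.35 ] t 10.3
t [-1.4  1.9 -0.7] a [0.   0.03 0.1 ]
cur [ 0.5352 -0.1896  0.0117] psi -45.0 tilt [-1.7e-03  8.0e-04 -1.0e+00] q1,q6 [-0.435  0.35 ] t 10.3
t [-228.1 -230.8 -221.5] a [-9.7e+01 -6.0e-02  1.0e-01]
```

arm_command(steps=[{"tx": 0, "ty": 1, "tz": 0, "ax": 0, "ay": 0, "az": 0, "gripper": 34}, {"tx": 0, "ty": 1, "tz": 0, "ax": 0, "ay": 0, "az": 0, "gripper": 44}, {"tx": 0, "ty": 1, "tz": 0, "ax": 0, "ay": 0, "az": 0, "gripper": 48}, {"tx": -15, "ty": 1, "tz": 0, "ax": 0, "ay": 0, "az": 0, "gripper": 48}, {"tx": -65, "ty": 1, "tz": 0, "ax": 0, "ay": 0, "az": 0, "gripper": 48}, {"tx": -125, "ty": 1, "tz": 0, "ax": -4, "ay": 0, "az": 0, "gripper": 50}, {"tx": -175, "ty": -6, "tz": -6, "ax": -14, "ay": 0, "az": 0, "gripper": 50}, {"tx": -215, "ty": -20, "tz": -20, "ax": -24, "ay": 0, "az": 0, "gripper": 50}])

```text
t: 11.3
tcp_pos: [0.5363, -0.162, 0.2321]
tool_rot: [1.47, 1.013, -1.466]
contact_force: [0.1, -0.3, -0.3]
opening: 0.05
```

Run:
```python
from h import *
from rig import read_camera
c=read_camera("wrist");G=fitcaps(c,[[.479,-.1892],[.537,-.1905],[.4756,-.2475],[.535,-.2506]],"w4")
import itertools
for i,j in itertools.combinations(range(4),2):print(i,j,(np.hypot(*(G[i]-G[j]))*1000-36).round(1))
rel([.529,.05,.24],np.radians(52))
```

```text
w4 0 [ 0.4791 -0.1883] r 17.8 527
w4 1 [ 0.5359 -0.1901] r 18.0 568
w4 2 [ 0.4753 -0.2469] r 18.4 471
w4 3 [ 0.5358 -0.2497] r 18.5 503
0 1 20.8
0 2 22.8
0 3 47.6
1 2 47.1
1 3 23.6
2 3 24.6
cur [ 0.5388 -0.1606  0.2383] psi -20.29 tilt [ 0.0123 -0.0032 -0.9999] q1,q6 [-0.386 -0.032] t 11.35
t [  -2.5  -82.2 -194.2] a [-72.29   0.39  -0.67]
```

View pics/w4.png

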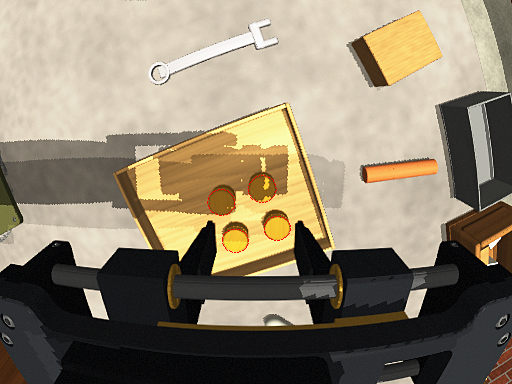

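The four caps stand apart in the tray: (222,200), (262,187), (235,238) and (277,225). Gaps between neighbours are 21–25 mm. Next is the carousel.

arm_command(steps=[{"tx": -5, "ty": -18, "tz": -45, "ax": -9, "ay": 0, "az": 0, "gripper": 60}, {"tx": -10, "ty": -36, "tz": -91, "ax": -18, "ay": 0, "az": 0, "gripper": 60}, {"tx": -15, "ty": -55, "tz": -138, "ax": -27, "ay": 0, "az": 0, "gripper": 60}, {"tx": -22, "ty": -74, "tz": -186, "ax": -37, "ay": 0, "az": 0, "gripper": 60}, {"tx": -22, "ty": -93, "tz": -235, "ax": -47, "ay": 0, "az": 0, "gripper": 60}, {"tx": -22, "ty": -112, "tz": -283, "ax": -56, "ay": 0, "az": 0, "gripper": 60}, {"tx": -22, "ty": -130, "tz": -330, "ax": -65, "ay": 0, "az": 0, "gripper": 60}, {"tx": -22, "ty": -142, "tz": -358, "ax": -72, "ay": 0, "az": 0, "gripper": 60}])

```text
t: 12.35
tcp_pos: [0.5304, 0.2257, 0.2508]
tool_rot: [0.528, 1.505, -0.526]
contact_force: [-0.4, -0.3, -0.1]
opening: 0.0601
```

arm_command(steps=[{"tx": 0, "ty": 0, "tz": 0, "ax": 0, "ay": 0, "az": 0, "gripper": 60}, {"tx": 0, "ty": 0, "tz": 0, "ax": 0, "ay": 0, "az": 0, "gripper": 60}, {"tx": 0, "ty": 0, "tz": 0, "ax": 0, "ay": 0, "az": 0, "gripper": 60}, {"tx": 0, "ty": 0, "tz": 0, "ax": 0, "ay": 0, "az": 0, "gripper": 60}, {"tx": 0, "ty": 0, "tz": 0, "ax": 0, "ay": 0, "az": 0, "gripper": 60}, {"tx": 0, "ty": 0, "tz": 0, "ax": 0, "ay": 0, "az": 0, "gripper": 60}, {"tx": 0, "ty": 0, "tz": 0, "ax": 0, "ay": 0, "az": 0, "gripper": 60}, {"tx": 0, "ty": 0, "tz": 0, "ax": 0, "ay": 0, "az": 0, "gripper": 60}])

```text
t: 13.35
tcp_pos: [0.5308, 0.2235, 0.2496]
tool_rot: [0.531, 1.505, -0.531]
contact_force: [1.0, -0.3, 0.4]
opening: 0.06
```

```bash
cat > car.py <<'E'
from h import *
from rig import read_camera
import sys
n=sys.argv[1]
c=read_camera("wrist");np.savez(n+".npz",**c);cv2.imwrite(f"pics/{n}.png",c["image"])
P=fcloud(c);z=P[...,2];ok=c["depth"]>0
d=P[...,:2]-[.530,.2245];r=np.hypot(d[...,0],d[...,1])
m=ok&(r<.128)&(abs(z-.03)<.004);hull=cv2.convexHull(P[m][:,:2].astype(np.float32)*1000);print("disc",cv2.minEnclosingCircle(hull),m.sum())
m=ok&(r<.06)&(z>.15)&(z<.175);print("handle",m.sum());
if m.sum()>20:print(cv2.minAreaRect(P[m][:,:2].astype(np.float32)*1000),z[m].mean())
m=ok&(r<.13)&(r>.05)&(abs(z-.123)<.003)
print("cap",cv2.minEnclosingCircle(P[m][:,:2].astype(np.float32)*1000) if m.sum()>10 else 0,m.sum())
m=ok&(abs(z-.095)<.0025)&(r<.13)&(r>.05)
Q=P[m][:,:2].astype(np.float32)*1000
if len(Q)>50:
    a=(np.degrees(np.arctan2(d[m][:,1],d[m][:,0])))
    _,l,cen=cv2.kmeans(Q,5,None,(3,60,.1),10,cv2.KMEANS_PP_CENTERS)
    for i in range(5):
        k=Q[l.ravel()==i];print("lid",cv2.minEnclosingCircle(k),len(k))
m=ok&(abs(z-.008)<.0035)&(r>.12)&(r<.19)
print("pointer",m.sum())
if m.sum()>20:
    print(cv2.minAreaRect(P[m][:,:2].astype(np.float32)*1000),P[m].mean(0),"ang",np.degrees(np.arctan2(d[m][:,1],d[m][:,0])).mean())
rel([.53,.2245,.145],np.radians(52))
E
python3 car.py c1
```

```text
disc ((525.8184814453125, 227.988525390625), 117.92530822753906) 14209
handle 1361
((525.7647705078125, 227.39544677734375), (14.032330513000488, 79.24777221679688), 52.00518798828125) 0.167485495709327
cap ((552.2999267578125, 235.83607482910156), 91.71512603759766) 782
lid ((596.4720458984375, 274.9334716796875), 25.70052719116211) 976
lid ((497.23883056640625, 147.91761779785156), 25.891225814819336) 907
lid ((502.7288513183594, 308.94921875), 26.114707946777344) 1331
lid ((441.44317626953125, 230.09617614746094), 26.110441207885742) 1397
lid ((592.4345703125, 175.26812744140625), 25.932437896728516) 379
pointer 540
((384.5688781738281, 254.1674346923828), (24.517662048339844, 49.9860954284668), 80.07172393798828) [0.38655176 0.25374629 0.00825555] ang 168.47524529434415
cur [0.5308 0.2235 0.2497] psi 51.12 tilt [-0.  0. -1.] q1,q6 [ 0.305 -0.587] t 13.4
t [104.7   0.3  -1.2] a [-0.88 -0.    0.  ]
```

View pics/c1.png

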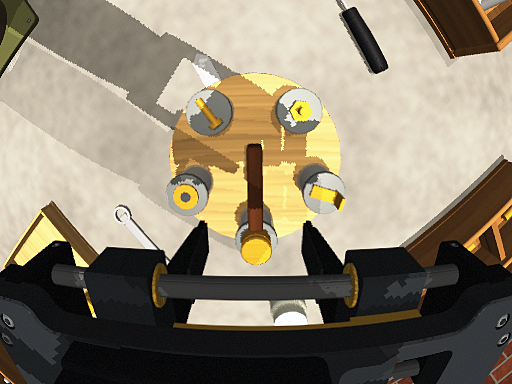

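The wrist view puts the brass-capped jar at (257,247), the handle along (255,190) and the pointer at (205,70). Angles: jar -38.0°, pointer 169.5°, so I turn -152.5°. Axis is at (0.526, 0.2277).

arm_command(steps=[{"tx": 35, "ty": 0, "tz": -6.4, "ax": -0.9, "ay": 0, "az": 0, "gripper": 50}, {"tx": 70, "ty": 0, "tz": -6.4, "ax": -0.9, "ay": 0, "az": 0, "gripper": 50}, {"tx": 98, "ty": 0, "tz": -6.4, "ax": -0.9, "ay": 0, "az": 0, "gripper": 45}, {"tx": 110, "ty": 0, "tz": -6.4, "ax": -0.9, "ay": 0, "az": 0, "gripper": 35}, {"tx": 111, "ty": 0, "tz": -6.4, "ax": -0.9, "ay": 0, "az": 0, "gripper": 18}, {"tx": 111, "ty": 0, "tz": -6.4, "ax": -0.9, "ay": 0, "az": 0, "gripper": 8}, {"tx": 111, "ty": 0, "tz": -6.4, "ax": -0.9, "ay": 0, "az": 0, "gripper": 8}, {"tx": 111, "ty": 0, "tz": -6.4, "ax": -0.9, "ay": 0, "az": 0, "gripper": 8}], force=25)

```text
t: 14.4
tcp_pos: [0.5262, 0.2271, 0.1403]
tool_rot: [0.519, 1.507, -0.519]
contact_force: [-3.2, -3.4, 6.1]
opening: 0.0138
```

Run:
```python
from h import *
from rig import observe
o=observe();print(o["opening"],o["contact_force"],o["moment"],o["joint_positions"])
rel([.5259,.2276,o["tcp_pos"][2]],np.radians(52),o)
```

```text
0.013822392821998089 [-3.20996502 -3.40064932  6.07440363] [-0.71672364  0.59106761 -0.01995311] [ 3.14299613e-01  1.31976941e-02  1.89521171e+00 -1.10302711e-03
  1.23234813e+00 -5.93289024e-01]
cur [0.5262 0.2271 0.1403] psi 52.02 tilt [ 1.1e-03 -7.0e-04 -1.0e+00] q1,q6 [ 0.314 -0.593] t 14.4
t [-0.   0.2 -0.6] a [ 0.02  0.08 -0.01]
```

arm_command(steps=[{"tx": 0, "ty": 0, "tz": 0, "ax": 3, "ay": 0, "az": 0, "gripper": 8}, {"tx": 0, "ty": 0, "tz": 0, "ax": 9, "ay": 0, "az": 0, "gripper": 8}, {"tx": 0, "ty": 0, "tz": 0, "ax": 17, "ay": 0, "az": 0, "gripper": 8}, {"tx": 0, "ty": 0, "tz": 0, "ax": 25, "ay": 0, "az": 0, "gripper": 8}, {"tx": 0, "ty": 0, "tz": 0, "ax": 33, "ay": 0, "az": 0, "gripper": 8}, {"tx": 0, "ty": 0, "tz": 0, "ax": 41, "ay": 0, "az": 0, "gripper": 8}, {"tx": 0, "ty": 0, "tz": 0, "ax": 47, "ay": 0, "az": 0, "gripper": 8}, {"tx": 0, "ty": 0, "tz": 0, "ax": 50, "ay": 0, "az": 0, "gripper": 8}])

```text
t: 15.4
tcp_pos: [0.5265, 0.2272, 0.1403]
tool_rot: [1.185, 1.223, -1.184]
contact_force: [-0.4, -2.3, 5.5]
opening: 0.014
```

Run:
```python
from h import *
from rig import observe
o=observe();print(o["opening"],o["contact_force"],o["moment"])
rel([.5262,.2271,o["tcp_pos"][2]],np.radians(52-152.5),o)
```

```text
0.014034539874202522 [-0.39713349 -2.32026564  5.53500493] [-0.68869052  0.51867027 -0.01442476]
cur [0.5265 0.2272 0.1403] psi 1.91 tilt [ 1.8e-03 -3.0e-04 -1.0e+00] q1,q6 [0.314 0.281] t 15.4
t [-0.  -0.3  0.1] a [ 1.0241e+02 -7.0000e-02 -9.0000e-02]
```

Forces are small, so I'm continuing the turn.

arm_command(steps=[{"tx": 0, "ty": 0, "tz": 0, "ax": 3, "ay": 0, "az": 0, "gripper": 8}, {"tx": 0, "ty": 0, "tz": 0, "ax": 9, "ay": 0, "az": 0, "gripper": 8}, {"tx": 0, "ty": 0, "tz": 0, "ax": 17, "ay": 0, "az": 0, "gripper": 8}, {"tx": 0, "ty": 0, "tz": 0, "ax": 26, "ay": 0, "az": 0, "gripper": 8}, {"tx": 0, "ty": 0, "tz": 0, "ax": 34, "ay": 0, "az": 0, "gripper": 8}, {"tx": 0, "ty": 0, "tz": 0, "ax": 42, "ay": 0, "az": 0, "gripper": 8}, {"tx": 0, "ty": 0, "tz": 0, "ax": 48, "ay": 0, "az": 0, "gripper": 8}, {"tx": 0, "ty": 0, "tz": 0, "ax": 52, "ay": 0, "az": 0, "gripper": 8}])

```text
t: 16.4
tcp_pos: [0.5268, 0.2271, 0.1403]
tool_rot: [1.82, 0.658, -1.816]
contact_force: [-0.1, -3.4, 4.9]
opening: 0.014
```

arm_command(steps=[{"tx": 0, "ty": 0, "tz": 0, "ax": 4, "ay": 0, "az": 0, "gripper": 8}, {"tx": 0, "ty": 0, "tz": 0, "ax": 11, "ay": 0, "az": 0, "gripper": 8}, {"tx": 0, "ty": 0, "tz": 0, "ax": 20, "ay": 0, "az": 0, "gripper": 8}, {"tx": 0, "ty": 0, "tz": 0, "ax": 29, "ay": 0, "az": 0, "gripper": 8}, {"tx": 0, "ty": 0, "tz": 0, "ax": 38, "ay": 0, "az": 0, "gripper": 8}, {"tx": 0, "ty": 0, "tz": 0, "ax": 45, "ay": 0, "az": 0, "gripper": 8}, {"tx": 0, "ty": 0, "tz": 0, "ax": 49, "ay": 0, "az": 0, "gripper": 8}, {"tx": 0, "ty": 0, "tz": 0, "ax": 50.4, "ay": 0, "az": 0, "gripper": 8}])

```text
t: 17.4
tcp_pos: [0.5269, 0.2268, 0.1403]
tool_rot: [-2.129, 0.195, 2.124]
contact_force: [-0.3, -5.2, 5.3]
opening: 0.0138
```

```bash
python3 car.py c2
python3 - <<'E'
from h import *
from rig import read_camera,observe
o=observe();print(o["opening"],o["contact_force"],o["moment"])
for n in("top","scene"):
    c=read_camera(n);np.savez(n+"2.npz",**c);cv2.imwrite(f"pics/{n}2.png",c["image"])
    P=cloud(c);m=(c["depth"]>0)&(abs(P[...,2]-.12)<.006)&(np.hypot(P[...,0]-.528,P[...,1]-.226)<.12)
    print(n,m.sum(),P[m].mean(0) if m.sum() else 0)
E
```

```text
disc ((527.8914794921875, 226.9384307861328), 117.65180969238281) 20777
handle 3299
((527.8275146484375, 228.86383056640625), (31.07413673400879, 79.2068862915039), 69.01280212402344) 0.16673294848670128
cap ((514.5596923828125, 211.24534606933594), 87.5130844116211) 784
lid ((584.782470703125, 165.87258911132812), 25.918899536132812) 2817
lid ((603.63330078125, 261.67059326171875), 25.442710876464844) 1655
lid ((515.09130859375, 311.1992492675781), 26.10810661315918) 1326
lid ((486.0482177734375, 152.98399353027344), 26.116817474365234) 1426
lid ((601.87646484375, 265.94384765625), 25.343917846679688) 1319
pointer 0
cur [0.5269 0.2268 0.1403] psi -100.45 tilt [ 0.0025 -0.001  -1.    ] q1,q6 [0.314 2.068] t 17.45
t [-4.7  1.7 -3.5] a [-1.5245e+02 -1.0000e-02 -2.1000e-01]
0.01395173753811409 [ 0.55285642 -4.81689851  5.07360774] [-0.83081635  0.54003453 -0.04860898]
top 17 [0.50176486 0.19031498 0.12187263]
scene 35 [0.50142898 0.21153948 0.11956583]
```

View pics/c2.png

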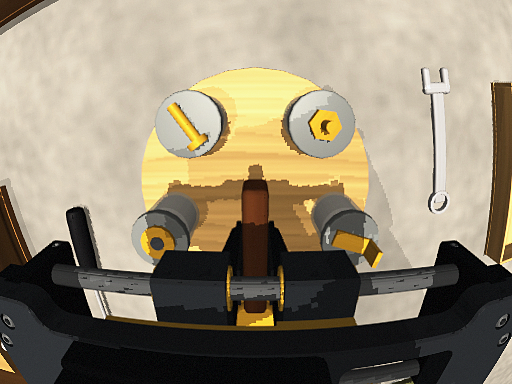

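View pics/top2.png

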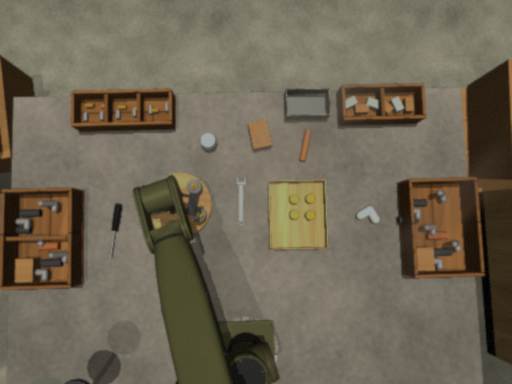

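View pics/scene2.png

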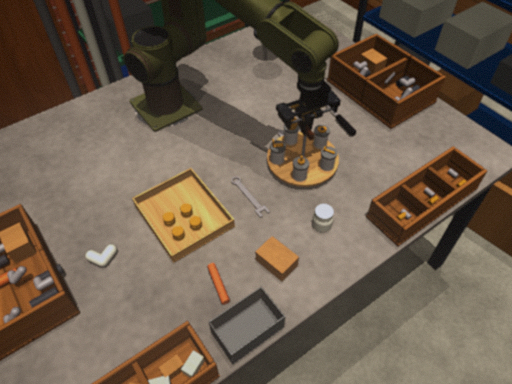

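Run:
```python
from h import *
from scipy.optimize import least_squares
def lids(f,guess_c,th):
    c=np.load(f+".npz");P=fcloud(c);z=P[...,2];ok=c["depth"]>0
    r=np.hypot(P[...,0]-guess_c[0],P[...,1]-guess_c[1])
    m=ok&(abs(z-.095)<.002)&(r<.125)&(r>.05);Q=P[m][:,:2]
    L=[]
    for k in range(5):
        a=np.radians(th+72*k);g=np.array(guess_c)+.085*np.array([np.cos(a),np.sin(a)])
        q=Q[np.hypot(*(Q-g).T)<.032]
        if len(q)<300: continue
        h=cv2.convexHull(q.astype(np.float32)*1000);(x,y),R=cv2.minEnclosingCircle(h);L.append((k,x,y,R,len(q)))
    return c,P,L
for f,c0,th in(("c1",(.5259,.2277),-38),("c2",(.5275,.2273),-190.5)):
    c,P,L=lids(f,c0,th);[print(f,np.round(l,1)) for l in L]
    use=[l for l in L if abs(l[3]-26)<.6]
    def res(p,R=85):
        o=[]
        for l in use:
            a=p[2]+np.radians(72*l[0]);o+=[p[0]+R*np.cos(a)-l[1],p[1]+R*np.sin(a)-l[2]]
        return o
    s=least_squares(res,[c0[0]*1000,c0[1]*1000,np.radians(th)]);print(s.x[:2],np.degrees(s.x[2]),np.round(s.fun,2))
    if f=="c1":
        cen=s.x[:2]/1000
        d=P[...,:2]-cen;r=np.hypot(d[...,0],d[...,1])
        # ray-plane at z=.008 using colour
        E=c["extrinsics"];R=rays(c)@E[:3,:3].T;t=(.008-E[2,3])/R[...,2];W=E[:3,3]+R*t[...,None]
        dd=W[...,:2]-cen
        z=P[...,2];m=(c["depth"]>0)&(abs(z-.008)<.003)&(r>.125)&(r<.19)
        for ang in (169,169.5,170):
            u=np.array([np.cos(np.radians(ang)),np.sin(np.radians(ang))]);n=np.array([-u[1],u[0]])
            al=dd[m]@u;la=dd[m]@n
            print(ang,[(b,(np.round(1000*la[abs(al-b)<.003].min(),1),np.round(1000*la[abs(al-b)<.003].max(),1))) for b in (.125,.132,.139,.146,.153,.160,.167) if (abs(al-b)<.003).sum()>2], al.max())
im=np.load("c1.npz")["image"][40:100,160:250];cv2.imwrite("pics/ptr.png",cv2.resize(im,None,fx=8,fy=8,interpolation=cv2.INTER_NEAREST))
```

```text
c1 [  0.  592.4 175.3  25.9 371. ]
c1 [  1.  596.5 274.9  25.7 959. ]
c1 [   2.   502.7  308.9   26.1 1312. ]
c1 [   3.   441.5  230.3   26.  1376. ]
c1 [  4.  497.2 147.9  25.9 890. ]
[526.07303467 227.47311707] -38.01035147607649 [ 0.61 -0.14  0.08  0.06 -0.07  0.24 -0.37  0.16 -0.25 -0.31]
169 [(0.125, (np.float64(-11.1), np.float64(12.8))), (0.132, (np.float64(-11.5), np.float64(12.7))), (0.139, (np.float64(-11.1), np.float64(12.8))), (0.146, (np.float64(-11.5), np.float64(13.2))), (0.153, (np.float64(-11.1), np.float64(12.4))), (0.16, (np.float64(-10.7), np.float64(13.4))), (0.167, (np.float64(-3.0), np.float64(5.7)))] 0.16906761304209528
169.5 [(0.125, (np.float64(-12.2), np.float64(11.7))), (0.132, (np.float64(-12.7), np.float64(11.5))), (0.139, (np.float64(-12.3), np.float64(11.6))), (0.146, (np.float64(-12.8), np.float64(11.9))), (0.153, (np.float64(-12.5), np.float64(11.1))), (0.16, (np.float64(-12.1), np.float64(12.0))), (0.167, (np.float64(-4.5), np.float64(4.3)))] 0.16906053724291317
170 [(0.125, (np.float64(-13.3), np.float64(10.6))), (0.132, (np.float64(-13.8), np.float64(10.4))), (0.139, (np.float64(-13.5), np.float64(10.0))), (0.146, (np.float64(-14.1), np.float64(10.6))), (0.153, (np.float64(-13.8), np.float64(9.8))), (0.16, (np.float64(-13.5), np.float64(10.6))), (0.167, (np.float64(-5.9), np.float64(2.8)))] 0.16904058682927556
c2 [1.000e+00 4.860e+02 1.530e+02 2.610e+01 1.392e+03]
c2 [2.000e+00 5.851e+02 1.659e+02 2.580e+01 2.798e+03]
c2 [   3.   602.9  264.    26.  2940. ]
c2 [   4.   515.   311.2   26.1 1286. ]
[526.33728751 227.31492118] -190.35259006018825 [-0.08 -0.44 -0.08 -0.07  0.1   0.13  0.06  0.38]
```

View pics/ptr.png

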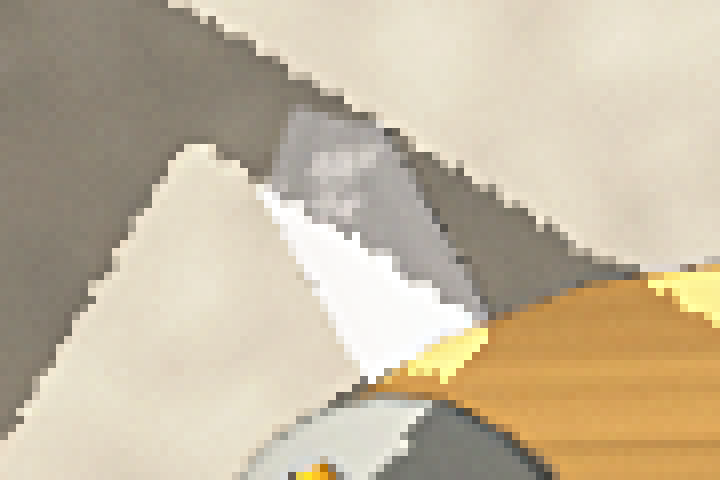

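The pointer is at 169.4° and the marked jar at 169.65°, so the error is about 0.25°. The grip is steady at an opening of 14 mm. In the scene view the four caps still stand apart at (170,215), (187,209), (179,233) and (195,225). Handing in.

```bash
python3 -c "
from rig import finish_job,observe
o=observe();print(o['t'],o['opening'],o['contact_force'],abs(o['qd']).max())
print(finish_job())"
```

```text
17.55 0.01369895273470492 [ 0.02641811 -5.58747322  4.64189368] 0.00193831133973636
the job is handed in; nothing more can be done
None
```

The four caps are spread in one layer on the tray floor, and the marked jar stands over the pointer with the gripper still holding the handle. The job was handed in at 17.6 s.

- **Caps:** I moved three of them so that, with the fourth left where it stood, they form a square. The wrist camera measured neighbouring gaps of 21–25 mm and diagonal gaps of about 47 mm. All tops were at the height of a single layer.
- **Carousel:** I gripped the handle and turned the table -152.5°. The wrist camera then put the jar at 169.65° and the pointer at 169.4°, an error of about 0.25°. The pointer was hidden behind the arm by then, so its angle comes from the picture taken before the turn.
- **Grip at hand-in:** The handle was held at a 14 mm opening with 25 N, the arm was at rest, and the contact force was about 7 N.
- **Everything else:** In the last pictures the wrench, screwdriver and other items looked unmoved. I did not measure them.
- **Disagreement:** The three cameras differed by 3–5 mm on where the carousel axis is. I used the wrist camera, and low side forces during the turn supported that choice.

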